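Refill the spring-loaded soap-bar dispenser

ROBOT

A 6-joint arm with a two-finger parallel gripper is mounted at the origin on a cart in front of the work surface, level with it; the furniture and walls round the work are solid. World frame = base frame: x ahead of the robot, y to its left, z up, the work surface at z = 0. Lengths are in m, angles in rad, forces in N, time in s.
With the tool pointing down it reaches from about 0.3 to 0.825 m from the base axis. Payload 5.4 kg.
Tool frame: the origin (TCP) lies at the very end of the fingers, on their centre line; the grasp point (between the pads) lies 19 mm behind it (hold_point_z is the distance from the TCP to the grasp point, in m); z points along the fingers, y is the line along which they close (so a half turn about z gives the same grasp; the last joint's range is limited). The gripper opens to 92 mm and grips with 3 to 60 N. Pads are 20 mm wide; open, the fingers measure 128 mm over their backs; the gripper's body (75 mm by 189 mm) begins 69 mm behind the grasp point.
Start: joints at [1.018, 0.158, 1.597, -0, 1.386, -0.21], TCP at [0.193, 0.542, 0.215] pointing down, gripper open.
Joint ranges: [-2.91, 2.91], [-0.94, 2.29], [0.18, 2.7], [-1.29, 4.43], [0.17, 2.64], [-3, 3]. Speed limits (rad/s): [2.57, 2.57, 3.14, 3.14, 3.14, 3.14].

INTERFACE

Orientations are given as a 3x3 rotation matrix whose columns are the frame's x, y, z axes.
In Python, from bench import * gives the robot as it stands.
- The arm moves only by the shell command python3 -m jog 'ROWS' [OPENING]. ROWS is JSON, a list of rows, each a list of 2 entries, a list of its own where there are three numbers: the shift along the world's x, y, z in units of 500 mm (1.0 is 500 mm), then the turn, a rotation vector about the world's x, y, z in units of 0.5 rad (1.0 is 0.5 rad). In form: [[[x, y, z], [wx, wy, wz]], ...]. A call has 1 to 8 rows; each row shifts and turns the commanded pose from where the row before left it; what a row does not reach is not made up. A row lasts 1/8 s, in which the tool goes at most 62.5 mm and 10.7 degrees, less where a joint would pass 70% of its speed; a pose out of reach is approached as far as the arm can. A call with a number of a shift or a turn outside -1 to 1 is refused whole. A call with a gripper value outside its range is refused whole. OPENING is the opening, from -1 (shut) to 1 (fully open), so that 0 is half open, set as the call begins (- or left out, the last holds). The fingers move at their own pace and stop on an object; the grip force is fixed at half the most. Time passes only in rows, so rows that do not move let the fingers close. It gives the time, the measured TCP pose, the force, the opening and the grip force at its end, in the units of the state.
- get_obs(): the state, without advancing time (a new reading comes with each control period).
- read_camera(name): name is "scene" or "side" or "wrist"; returns a dict with "img" (420x560x3 uint8, blue, green, red), "fx", "fy", "cx", "cy" (pixels), "cam_to_world" (4x4, takes a point from camera to world coordinates); the wrist camera has in their place "T_tool_cam" (4x4, takes a point from camera to tool coordinates, whose origin is the TCP and whose axes are the flange's). Camera axes: x right, y down, z forward; pixel columns grow to the right and rows downward; lengths in m; the calibration is good to about 2 mm. A picture is of the moment at which its call begins: read the wrist's pose just before it. There is no depth.
- close_job(): hands the job in; it is judged then, once.
The state is a dict: "clock": time; "joints": joint angles; "qvel": joint speeds; "joint_torque": joint torques, N m; "tcp_pos": TCP position; "eef_rot": TCP orientation; "force": force on the tool from outside, world axes, zero at the start; "wrist_torque": the same for the moment, N m; "finger_gap": finger opening in m; "grasp_force": force on a finger pad.
Only numpy, scipy, OpenCV 4.12 (cv2) and the standard library are available. Lean on these libraries where they do the work, as an engineer would, in place of code of your own. Each camera call takes 0.05 s, during which the arm holds its last target. There are 200 camera calls.

TASK

Refill the soap dispenser on the worktop with the two loose soap bars, one after the other: lay each bar flat into the open mouth and push it down past the sprung lips until they snap over it and hold it in. Then push the hinged lid shut until it clicks home on its catch, and leave the mug, the glass and the steel scourer at the front edge where they stand.

Things in the scene. Friction and masses are not known exactly. Their poses are not given: they have to be found in the camera images.
- soap_dispenser: Upright metal magazine with a lid, fixed to the worktop in front of the sink: base 72 (x) x 138 (y) mm, about 105 mm high. Origin: centre of its underside, on the worktop. z is up; y is its long direction, pointing to the lid's hinge. It takes soap bars lying flat, one above the other, their 90 mm side along y.
- mouth (a point): Centre of the open mouth, 102 mm above the worktop. Vertical well below: 58 mm in x, 93 mm in y (bar 54 x 90). Four corner horns and the end walls guide a bar; their top 10 mm flares outward by 4 to 6 mm. Between the horns each long side is open for fingers: a gap 67 mm long in y, reaching down to 66 mm above the worktop.
- rest (a point): Centre line of the well, 79 mm above the worktop: a bar let go in the mouth rests on the lips' ramps with its underside about here and its top about 103 mm up.
- lips (a point): Centre line of the well, 70 mm above the worktop: height of the lips' flat undersides. Two dark sprung lips, one in each end wall, reach 6 mm into the well over the middle 28 mm of its width; ramps above them rise to 81 mm. A bar pushed down at its middle spreads them (6 to 10 N in all); when its top is below 70 mm they snap back over it.
- well_floor (a point): Centre line of the well, 14 mm above the worktop: lowest place of the sprung follower plate's top. Empty it stands at 68 mm and pushes up with 2 N, with one bar 4 N, with two 7 N, so the stack presses up against the lips. With two bars in, pushing bottoms when the upper bar's top is at 62 mm, 8 mm below the lips.
- lid_flap (a joint): Lid angle, rad: 0 shut, 1.75 to 2.1 at the start (leaning back to the right, up to 240 mm high), 2.2 at most. The lid is a plate 70 mm wide, 4 mm thick, 133 mm long from the hinge. The hinge is stiff (0.06 Nm): the lid stays where it is left; push it from behind, over and down. At 0.075 rad it meets the sprung catch; about 10 N near the free end snaps it under, to 0.
- lid_hinge (a point): Middle of the lid's hinge axis, 104 mm above the worktop, 66 mm along +y from the dispenser's centre. The axis runs along the dispenser's x. It is at the dispenser's right end, away from the bars.
- lid_edge (a point): Middle of the lid's outer face (its upper face when shut), 125 mm from the hinge axis, near the free end: press here to snap it shut. Shut, it lies over the dispenser's y = -59 mm, 108 mm above the worktop.
- bar_a: Loose olive-brown soap bar, 54 (x) x 90 (y) x 24 mm (z), about 0.12 kg, lying flat on the worktop left of the dispenser. Origin: centre of its underside. The two bars are alike and either may go in first.
- bar_b: The other soap bar, same as bar_a.
- mug: Green mug, 86 mm wide, 96 mm high, with a handle, behind the bars; a bystander. Origin: centre of its underside.
- scourer: Steel-wool scourer, 50 mm wide, 30 mm high, at the front right, beyond the dispenser's lid; a bystander. Origin: centre of its underside.
- glass: Clear tumbler, 79 mm wide, 90 mm high, behind the bars; a bystander. Origin: centre of its underside.

How it is judged:
On the way, in this order (a step that is already met when the one before it is completed fails the run):
1. one bar is held in under the lips, let go and at rest, while the other is still outside ((((z of bar_a in the frame of soap_dispenser between 0.005 and 0.05 m and angle between the z axis of bar_a and the z axis of soap_dispenser, either way round below 0.1 rad and x of bar_a in the frame of soap_dispenser between -0.008 and 0.008 m and y of bar_a in the frame of soap_dispenser between -0.008 and 0.008 m) and contact force between the fingers and bar_a below 0.3 N and linear speed of bar_a below 0.02 m/s and not (z of bar_b in the frame of soap_dispenser between 0.005 and 0.05 m and angle between the z axis of bar_b and the z axis of soap_dispenser, either way round below 0.1 rad and x of bar_b in the frame of soap_dispenser between -0.008 and 0.008 m and y of bar_b in the frame of soap_dispenser between -0.008 and 0.008 m)) or ((z of bar_b in the frame of soap_dispenser between 0.005 and 0.05 m and angle between the z axis of bar_b and the z axis of soap_dispenser, either way round below 0.1 rad and x of bar_b in the frame of soap_dispenser between -0.008 and 0.008 m and y of bar_b in the frame of soap_dispenser between -0.008 and 0.008 m) and contact force between the fingers and bar_b below 0.3 N and linear speed of bar_b below 0.02 m/s and not (z of bar_a in the frame of soap_dispenser between 0.005 and 0.05 m and angle between the z axis of bar_a and the z axis of soap_dispenser, either way round below 0.1 rad and x of bar_a in the frame of soap_dispenser between -0.008 and 0.008 m and y of bar_a in the frame of soap_dispenser between -0.008 and 0.008 m)))), for 0.2 s.
2. both bars are held in under the lips, let go and at rest, the lid still open (z of bar_a in the frame of soap_dispenser between 0.005 and 0.05 m and angle between the z axis of each of bar_a, bar_b and the z axis of soap_dispenser, either way round below 0.1 rad and x of bar_a in the frame of soap_dispenser between -0.008 and 0.008 m and y of bar_a in the frame of soap_dispenser between -0.008 and 0.008 m and z of bar_b in the frame of soap_dispenser between 0.005 and 0.05 m and x of bar_b in the frame of soap_dispenser between -0.008 and 0.008 m and y of bar_b in the frame of soap_dispenser between -0.008 and 0.008 m and contact force between the fingers and bar_a below 0.3 N and contact force between the fingers and bar_b below 0.3 N and linear speed of each of bar_a, bar_b below 0.02 m/s and value of joint lid_flap above 0.2 rad), for 0.2 s.
3. the lid is shut under its catch (value of joint lid_flap below 0.025 rad), for 0.2 s.
At the end, for the whole second after the job is handed in: Both bars lie flat in the well (within 8 mm of its centre line, tilted under 0.1 rad), stacked under the lips (both undersides less than 50 mm above the worktop) and at rest; the lid is shut under its catch (joint below 0.025 rad) (z of bar_a in the frame of soap_dispenser between 0.005 and 0.05 m and angle between the z axis of each of bar_a, bar_b and the z axis of soap_dispenser, either way round below 0.1 rad and x of bar_a in the frame of soap_dispenser between -0.008 and 0.008 m and y of bar_a in the frame of soap_dispenser between -0.008 and 0.008 m and z of bar_b in the frame of soap_dispenser between 0.005 and 0.05 m and x of bar_b in the frame of soap_dispenser between -0.008 and 0.008 m and y of bar_b in the frame of soap_dispenser between -0.008 and 0.008 m and linear speed of each of bar_a, bar_b below 0.02 m/s and value of joint lid_flap below 0.025 rad); the robot touches nothing.
It fails at once if a bystander (mug, glass, scourer) is moved more than 30 mm (distance of any of mug, glass, scourer from where it was at the start of the episode above 0.03 m).
It also fails if it takes over 70 s, if anything falls off the work surface, if the arm or the gripper's body presses on something with over 40 N, if the wrist force passes 120 N, or if a joint passes its speed limit or range.

## Working session

There is one attempt and no reset: what is moved stays moved. The work goes in short steps, Python scripts to look and compute and a shell command to move; the robot and the scene stay as the last step left them, time stands still between calls to the robot, and variables do not carry over. Pictures are saved under pics/ and viewed, at most 10 in all, crops included, and the job is handed in when it is done.

```bash
mkdir -p pics; ls; python3 - <<'E'
from bench import *
import cv2,numpy as np
for n in ("scene","side"):
    c=read_camera(n); cv2.imwrite(f"pics/{n}0.png",c["img"]); print(n,c["fx"],c["fy"],c["cx"],c["cy"]); print(np.round(c["cam_to_world"],4).tolist())
o=get_obs(); print(o)
E
```

```text
pics
scene 399.4712530622895 399.4712530622895 285.1062404982999 208.3930704950448
[[0.5846, -0.3486, 0.7326, -0.163], [-0.8113, -0.2455, 0.5306, -0.614], [-0.0051, -0.9045, -0.4264, 0.5243], [0.0, 0.0, 0.0, 1.0]]
side 401.44814852716615 401.44814852716615 278.6474246004011 207.94557327361713
[[0.9733, -0.2039, 0.1055, 0.507], [-0.2295, -0.8579, 0.4597, -0.5673], [-0.0032, -0.4716, -0.8818, 1.0414], [0.0, 0.0, 0.0, 1.0]]
{'clock': 0.1, 'joints': array([ 1.01792517e+00,  1.58964961e-01,  1.59806856e+00, -1.08853912e-05,
        1.38620771e+00, -2.10079655e-01]), 'qvel': array([ 1.01494029e-03, -8.87351707e-04, -2.83020484e-03,  1.87525099e-03,
        1.23384306e-03, -4.96372371e-05]), 'joint_torque': array([-9.77100608e-04, -3.86505067e+01, -3.22960031e+01,  7.02556386e-02,
        3.39870807e-02, -5.97186045e-05]), 'tcp_pos': array([0.19298353, 0.54106209, 0.21374812]), 'eef_rot': array([[-9.41820595e-01,  3.36114910e-01, -8.56613981e-04],
       [ 3.36115836e-01,  9.41819601e-01, -1.40858911e-03],
       [ 3.33328035e-04, -1.61455976e-03, -9.99998641e-01]]), 'force': array([-0.16638379, -0.59369517, -0.40475696]), 'wrist_torque': array([ 0.057236  , -0.05926679,  0.04777455]), 'grasp_force': 0.0, 'finger_gap': 0.0922066430416539}
```

View pics/scene0.png

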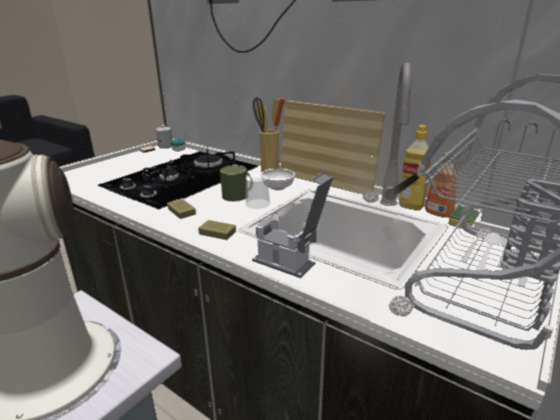

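View pics/side0.png

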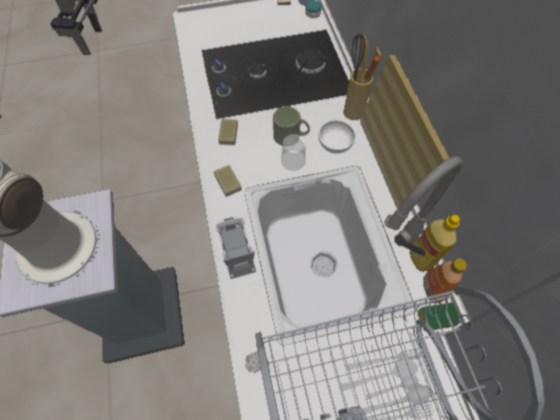

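The scene view shows the bars at about (181,208) and (217,229), and the dispenser base at about (285,262) with its lid up to (322,180). In the side view the bars are at (229,131) and (228,180), with the dispenser at (236,247). Next I'll get coarse bar poses and an enlarged crop of the dispenser.

```bash
cat > h.py <<'E'
from bench import *
import cv2,numpy as np
def ray(c,uv,T=None):
    T=np.array(c["cam_to_world"]) if T is None else T
    uv=np.atleast_2d(uv).astype(float)
    d=np.c_[(uv[:,0]-c["cx"])/c["fx"],(uv[:,1]-c["cy"])/c["fy"],np.ones(len(uv))]@T[:3,:3].T
    return T[:3,3],d
def plane(c,uv,z,T=None):
    o,d=ray(c,uv,T); return o+d*((z-o[2])/d[:,2])[:,None]
def proj(c,p,T=None):
    T=np.array(c["cam_to_world"]) if T is None else T
    q=(np.atleast_2d(p)-T[:3,3])@T[:3,:3]
    return np.c_[q[:,0]/q[:,2]*c["fx"]+c["cx"],q[:,1]/q[:,2]*c["fy"]+c["cy"]]
def wrist():
    o=get_obs(); c=read_camera("wrist"); W=np.eye(4); W[:3,:3]=o["eef_rot"]; W[:3,3]=o["tcp_pos"]
    return c,W@np.array(c["T_tool_cam"])
def barmask(img,k=3):
    hsv=cv2.cvtColor(img,cv2.COLOR_BGR2HSV)
    m=cv2.inRange(hsv,(15,90,30),(35,255,200))
    return cv2.morphologyEx(m,cv2.MORPH_OPEN,np.ones((k,k),np.uint8))
E
python3 - <<'E'
from h import *
out=[]
for n,(x,y,w,h) in (("scene",(240,165,110,115)),("side",(195,200,90,85))):
    c=read_camera(n); im=c["img"]
    m=barmask(im)
    for k in cv2.findContours(m,0,2)[0]:
        if cv2.contourArea(k)<100: continue
        uv=k[:,0,:]; r=cv2.minAreaRect((plane(c,uv,0.024)[:,:2]*1000).astype(np.float32)); print(n,uv.mean(0),r)
    cr=cv2.resize(im[y:y+h,x:x+w],(400,int(400*h/w)),interpolation=cv2.INTER_CUBIC); out.append(cv2.copyMakeBorder(cr,0,430-cr.shape[0],0,0,0))
cv2.imwrite("pics/crop1.png",np.hstack(out))
c,T=wrist(); print(c["fx"],c["cx"],c["cy"],np.round(c["T_tool_cam"],3).tolist())
E
```

```text
scene [413.90909091 193.5       ] ((1050.0791015625, -250.96432495117188), (294.4117736816406, 73.2533950805664), 14.168842315673828)
scene [300.91891892 168.18918919] ((1017.0288696289062, 176.89309692382812), (179.31727600097656, 64.80825805664062), 89.93524932861328)
scene [414.68181818 155.86363636] ((1405.6119384765625, -125.51818084716797), (196.30650329589844, 68.37289428710938), 16.55557632446289)
scene [313.31372549 155.50980392] ((1174.372314453125, 230.97451782226562), (304.29736328125, 83.37638854980469), 89.94791412353516)
scene [316.35849057 140.66037736] ((1374.65234375, 344.5413818359375), (374.8298645019531, 106.6712417602539), 88.26569366455078)
scene [421.41176471 132.64705882] ((1803.788330078125, -19.386001586914062), (290.2240295410156, 47.173038482666016), 18.092960357666016)
scene [317.45454545 124.86363636] ((1641.5322265625, 523.8271484375), (404.21258544921875, 150.95468139648438), 88.0870361328125)
scene [307.96 107.48] ((2001.71142578125, 775.6714477539062), (201.04696655273438, 426.3124694824219), 0.04185674339532852)
scene [264.69565217 132.45652174] ((
[... 236 characters left out ...]
4444444 243.08888889] ((1031.1976318359375, -235.35745239257812), (208.75177001953125, 82.3006820678711), 43.02564239501953)
side [405.08387097 123.56774194] ((1097.66357421875, 187.8349151611328), (26.08802604675293, 416.9341125488281), 0.08600884675979614)
side [360.49253731  88.43283582] ((1001.7164306640625, 346.4258728027344), (208.55682373046875, 75.4400405883789), 63.786136627197266)
side [416.98013245 112.97350993] ((1154.0950927734375, 239.9049072265625), (470.1324768066406, 46.58845520019531), 89.95530700683594)
312.1656631034043 277.32424532048617 206.47073908265386 [[0.001, -0.958, -0.288, 0.081], [1.0, 0.001, -0.001, -0.001], [0.001, -0.288, 0.958, -0.171], [0.0, 0.0, 0.0, 1.0]]
```

View pics/crop1.png

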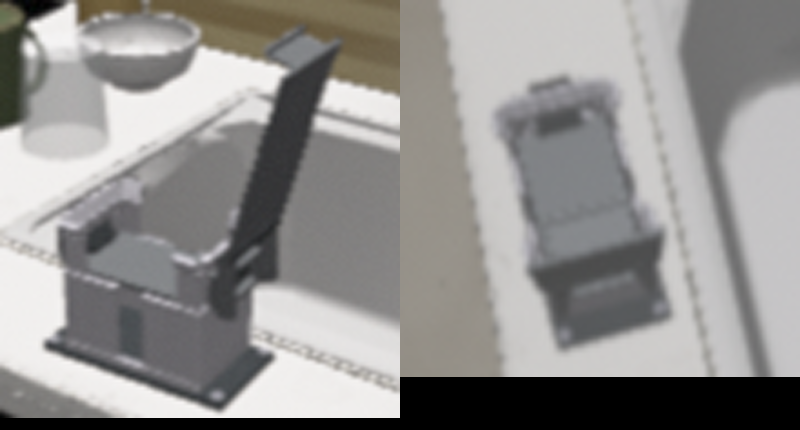

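The crop shows the dispenser's base corners at scene pixels of about (252.4,260.4), (301,277.2) and (314.8,262.6). The lid leans back to the right. The bar mask needs retuning because the bars are less saturated than I assumed.

```bash
python3 - <<'E'
from h import *
for n,P in (("scene",[(181,208),(217,229)]),("side",[(229,131),(228,180)])):
    c=read_camera(n); hsv=cv2.cvtColor(c["img"],cv2.COLOR_BGR2HSV)
    for p in P:
        print(n,p,hsv[p[1],p[0]],hsv[p[1]+6,p[0]],plane(c,p,.024)[0].round(3))
        v=hsv[p[1],p[0]].astype(int)
        m=cv2.inRange(hsv,(10,70,20),(40,255,140))
        N,L,S,_=cv2.connectedComponentsWithStats(m); l=L[p[1],p[0]]
        uv=np.argwhere(L==l)[:,::-1]; print(len(uv)); 
        r=cv2.minAreaRect((plane(c,uv,.02)[:,:2]*1000).astype(np.float32)); print(r)
c=read_camera("scene"); q=plane(c,[(252.4,260.4),(301,277.2),(314.8,262.6)],.004); print(q.round(3)); print(np.linalg.norm(np.diff(q,axis=0),axis=1), "mid diag",(q[0]+q[2])/2)
d=read_camera("side"); s=90/400; q=plane(d,[(195+565*s,200+348*s),(195+672*s,200+315*s)],.004); print(q.round(3))
# bystanders
print(plane(c,(402,308),.0)[0].round(3),plane(c,[(235,197),(257,205)],0).round(3))
E
```

```text
scene (181, 208) [ 24  89 132] [26 82 65] [0.522 0.262 0.024]
269
((529.9774780273438, 277.8611145019531), (129.0783233642578, 55.731727600097656), 74.10945892333984)
scene (217, 229) [ 24  87 138] [27 88 64] [0.489 0.081 0.024]
382
((493.3761291503906, 87.78870391845703), (69.06672668457031, 95.60142517089844), 13.597856521606445)
side (229, 131) [ 24  77 126] [ 26  75 129] [0.538 0.272 0.024]
276
((535.4530639648438, 279.02874755859375), (78.31889343261719, 46.88373565673828), 74.16434478759766)
side (228, 180) [ 26  71 129] [ 25  71 130] [0.503 0.09  0.024]
327
((500.31195068359375, 97.18260192871094), (44.64019775390625, 79.36917877197266), 13.037668228149414)
[[ 0.449 -0.073  0.004]
 [ 0.459 -0.207  0.004]
 [ 0.527 -0.2    0.004]]
[0.13367242 0.06868935] mid diag [ 0.48797594 -0.1367251   0.004     ]
[[ 0.695 -0.261  0.004]
 [ 0.764 -0.256  0.004]]
[ 0.492 -0.428  0.   ] [[0.714 0.224 0.   ]
 [0.707 0.125 0.   ]]
```

```bash
python3 -m jog '[[[0.07,-0.09,0.009],[0,0,-0.3]],[[0.07,-0.09,0.009],[0,0,-0.3]],[[0.07,-0.09,0.009],[0,0,-0.3]],[[0.07,-0.09,0.009],[0,0,-0.3]],[[0.07,-0.09,0.009],[0,0,-0.3]],[[0.07,-0.09,0.009],[0,0,-0.3]],[[0.07,-0.09,0.009],[0,0,-0.3]],[[0.07,-0.09,0.009],[0,0,-0.3]]]' && python3 -m jog '[[[0,0,0],[0,0,0]],[[0,0,0],[0,0,0]]]'
cat > bars.py <<'E'
from h import *
import sys
c,T=wrist(); o=get_obs(); cv2.imwrite(sys.argv[1],c["img"]); print(o["tcp_pos"],np.degrees(np.arctan2(o["eef_rot"][1,0],o["eef_rot"][0,0])))
hsv=cv2.cvtColor(c["img"],cv2.COLOR_BGR2HSV)
m=cv2.morphologyEx(cv2.inRange(hsv,(15,50,20),(40,255,190)),cv2.MORPH_OPEN,np.ones((5,5),np.uint8))
for k in cv2.findContours(m,0,2)[0]:
    if cv2.contourArea(k)<400: continue
    uv=k[:,0,:]; r=cv2.minAreaRect((plane(c,uv,.024,T)[:,:2]*1000).astype(np.float32)); print(uv.mean(0).round(),cv2.contourArea(k),r, cv2.boxPoints(r).round().tolist())
    print("medHSV",np.median(hsv[cv2.drawContours(np.zeros_like(m),[k],-1,1,-1)>0],axis=0))
E
python3 bars.py pics/w1.png
```

```text
clock: 1.45
tcp_pos: [0.4743, 0.1799, 0.251]
eef_rot: [[-0.023, 1.0, 0.001], [1.0, 0.023, 0.0], [0.0, 0.001, -1.0]]
force: [1.4, 0.6, 0.2]
finger_gap: 0.0921
grasp_force: 0.0
clock: 1.7
tcp_pos: [0.4729, 0.1819, 0.2504]
eef_rot: [[-0.029, 1.0, -0.001], [1.0, 0.029, 0.0], [0.001, -0.001, -1.0]]
force: [0.5, 0.4, 0.4]
finger_gap: 0.092
grasp_force: 0.0
[0.47254918 0.18243165 0.25040344] 91.71340149384298
[425. 406.] 3011.0 ((698.8245849609375, -187.15609741210938), (502.804931640625, 33.78483200073242), 1.733389973640442) [[447.0, -178.0], [448.0, -212.0], [951.0, -196.0], [950.0, -163.0]]
medHSV [ 20. 123.  58.]
[473. 348.] 927.5 ((778.3897094726562, -74.97014617919922), (43.84373092651367, 127.85771942138672), 21.823657989501953) [[734.0, -24.0], [782.0, -142.0], [823.0, -126.0], [775.0, -7.0]]
medHSV [ 20. 123.  58.]
[ 82. 342.] 959.5 ((183.0201873779297, -93.32171630859375), (126.89044952392578, 44.99534225463867), 73.83700561523438) [[144.0, -148.0], [187.0, -161.0], [222.0, -39.0], [179.0, -26.0]]
medHSV [ 20. 122.  57.]
[294. 237.] 2282.0 ((500.4003601074219, 98.24983215332031), (52.21253967285156, 93.23703002929688), 14.146787643432617) [[464.0, 137.0], [486.0, 47.0], [537.0, 59.0], [514.0, 150.0]]
medHSV [ 25.  80. 100.]
[332.  99.] 3312.5 ((534.0576782226562, 277.8169250488281), (88.16561126708984, 53.53881072998047), 73.72622680664062) [[496.0, 243.0], [547.0, 228.0], [572.0, 313.0], [521.0, 328.0]]
medHSV [ 25.  72. 112.]
```

View pics/w1.png

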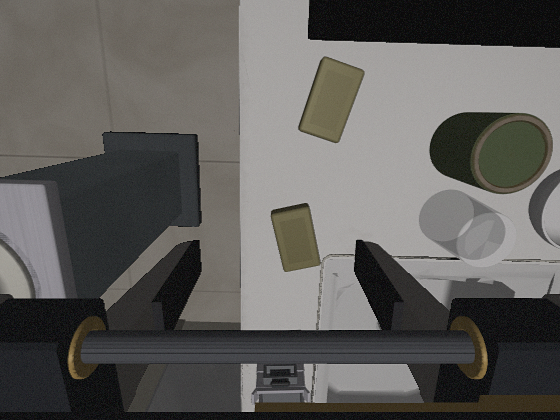

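The wrist view shows bar 1 at about (294,237) and bar 2 at about (332,99). Their measured sizes, 52x93 and 88x54 mm, match the given ones. The mug (490,150) and glass (465,230) stand clear. Next I'll move over the dispenser.

```bash
python3 -m jog '[[[0.006,-0.095,0.01],[0,0,0]],[[0.006,-0.095,0.01],[0,0,0]],[[0.006,-0.095,0.01],[0,0,0]],[[0.006,-0.095,0.01],[0,0,0]],[[0.006,-0.095,0.01],[0,0,0]],[[0.006,-0.095,0.01],[0,0,0]],[[0,0,0],[0,0,0]],[[0,0,0],[0,0,0]]]'
python3 - <<'E'
from h import *
c,T=wrist(); cv2.imwrite("pics/w2.png",c["img"]); np.savez("w2.npz",img=c["img"],T=T)
im=c["img"]
# region
g=np.array([[.488+a,-.137+b,z] for z in(0,.102) for a in(-.04,.04) for b in (-.07,.07)]); p=proj(c,g,T); print(p.round(0).tolist())
x0,y0=np.maximum(p.min(0)-25,0).astype(int); x1,y1=np.minimum(p.max(0)+25,[559,419]).astype(int); print(x0,y0,x1,y1)
s=min(800/(x1-x0),600/(y1-y0)); print(s); cv2.imwrite("pics/w2c.png",cv2.resize(im[y0:y1,x0:x1],None,fx=s,fy=s,interpolation=cv2.INTER_CUBIC))
E
```

```text
clock: 2.75
tcp_pos: [0.4912, -0.1018, 0.2804]
eef_rot: [[-0.03, 1.0, -0.0], [1.0, 0.03, 0.001], [0.001, -0.0, -1.0]]
force: [0.4, -0.0, 1.1]
finger_gap: 0.0921
grasp_force: 0.0
[[247.0, 236.0], [247.0, 145.0], [299.0, 238.0], [304.0, 147.0], [240.0, 268.0], [239.0, 154.0], [304.0, 269.0], [311.0, 156.0]]
214 119 335 294
3.4285714285714284
```

View pics/w2c.png

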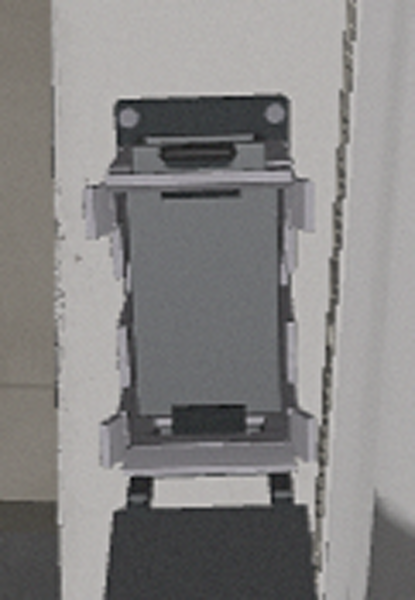

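```bash
python3 - <<'E'
from h import *
c=read_camera("wrist"); T=np.load("w2.npz")["T"]
f=lambda l,z: plane(c,np.array(l)/3.42857+np.array([214,119])-0.35,z,T)
def show(n,l,z):
    q=f(l,z)*1000; print(n,z,q[:,:2].round(1).tolist(),"mid",q.mean(0)[:2].round(1),"len",np.linalg.norm(q[0]-q[1]).round(1),"ang",np.degrees(np.arctan2(*(q[1]-q[0])[1::-1])).round(1))
show("base",[(114,99),(289,94)],.004)
show("hornN",[(86,186),(313,181)],.102)
show("hornS",[(101,466),(318,460)],.102)
show("axis horns",[(199.5,183.5),(209.5,463)],.102)
show("plate W",[(134,215),(138,413)],.068)
show("plate E",[(280,215),(277,408)],.068)
show("plate S",[(138,413),(277,408)],.068)
show("axis lips",[(200,193),(208.5,406)],.081)
show("lipN lower",[(162,194),(239,192)],.07)
show("lipS",[(172,406),(245,405)],.081)
show("counter edge",[(55,150),(62,490)],0)
E
```

```text
base 0.004 [[447.6, -70.2], [519.7, -65.9]] mid [483.6 -68. ] len 72.2 ang 3.4
hornN 0.102 [[447.5, -88.2], [522.3, -84.2]] mid [484.9 -86.2] len 74.9 ang 3.1
hornS 0.102 [[452.4, -189.2], [529.7, -184.5]] mid [ 491.1 -186.8] len 77.5 ang 3.5
axis horns 0.102 [[484.9, -86.2], [491.1, -186.8]] mid [ 488.  -136.5] len 100.8 ang -86.5
plate W 0.068 [[460.9, -104.8], [463.1, -182.7]] mid [ 462.  -143.8] len 77.9 ang -88.4
plate E 0.068 [[514.2, -103.2], [516.6, -178.9]] mid [ 515.4 -141.1] len 75.8 ang -88.1
plate S 0.068 [[463.1, -182.7], [516.6, -178.9]] mid [ 489.9 -180.8] len 53.6 ang 4.0
axis lips 0.081 [[485.0, -93.4], [490.2, -173.6]] mid [ 487.6 -133.5] len 80.3 ang -86.3
lipN lower 0.07 [[471.1, -96.3], [498.9, -94.8]] mid [485.  -95.6] len 27.8 ang 3.3
lipS 0.081 [[476.6, -174.0], [503.8, -172.8]] mid [ 490.2 -173.4] len 27.2 ang 2.6
counter edge 0 [[422.4, -92.7], [423.6, -251.0]] mid [ 423.  -171.8] len 158.3 ang -89.6
```

The crop shows the open mouth with its two dark lips, at about (200,193) and (208,406) in crop pixels. The measured sizes all match: base 72.2 mm, lip width 27.8 mm, lip-to-lip 80 mm. The dispenser is at about (0.4878, -0.1367), with its +y pointing at -86.5°. I'll pick up bar 1 now.

```bash
python3 -m jog '[[[0.004,0.08,-0.07],[0,0,0.087]],[[0.004,0.08,-0.07],[0,0,0.087]],[[0.004,0.08,-0.07],[0,0,0.087]],[[0.004,0.08,-0.07],[0,0,0.087]],[[0.004,0.078,-0.08],[0,0,0.087]],[[0,0,0],[0,0,0]],[[0,0,0],[0,0,0]]]'
```

```text
clock: 3.72
tcp_pos: [0.5017, 0.0959, 0.1015]
eef_rot: [[-0.244, 0.97, 0.001], [0.97, 0.244, -0.0], [-0.001, 0.001, -1.0]]
force: [1.0, 0.1, 0.4]
finger_gap: 0.0917
grasp_force: 0.0
```

```bash
python3 -m jog '[[[-0.002,0.002,-0.06],[0,0,0]],[[0,0,-0.06],[0,0,0]],[[0,0,-0.05],[0,0,0]],[[0,0,-0.023],[0,0,0]],[[0,0,0],[0,0,0]]]' && python3 -m jog '[[[0,0,0],[0,0,0]],[[0,0,0],[0,0,0]],[[0,0,0],[0,0,0]],[[0,0,0],[0,0,0]]]' -1
```

```text
clock: 4.35
tcp_pos: [0.5008, 0.096, 0.0047]
eef_rot: [[-0.242, 0.97, 0.001], [0.97, 0.242, -0.0], [-0.0, 0.001, -1.0]]
force: [0.3, 0.2, -0.3]
finger_gap: 0.0918
grasp_force: 0.0
clock: 4.85
tcp_pos: [0.5005, 0.0966, 0.0044]
eef_rot: [[-0.243, 0.97, 0.001], [0.97, 0.243, -0.0], [-0.0, 0.001, -1.0]]
force: [1.8, 0.7, -0.5]
finger_gap: 0.0543
grasp_force: 1.1
```

```bash
python3 -m jog '[[[0,0,0],[0,0,0]],[[0,0,0.05],[0,0,0]],[[0,0,0.08],[0,0,0]],[[0,0,0.08],[0,0,0]],[[0,-0.02,0.08],[0,0,0]],[[-0.005,-0.08,0.01],[0,0,-0.09]],[[-0.005,-0.08,0],[0,0,-0.09]]]' && python3 -m jog '[[[-0.005,-0.08,0],[0,0,-0.09]],[[-0.005,-0.08,0],[0,0,-0.098]],[[-0.005,-0.07,0],[0,0,0]],[[0,-0.057,0],[0,0,0]],[[0,0,0],[0,0,0]],[[0,0,0],[0,0,0]]]'
cat > held.py <<'E'
from h import *
import sys
c,T=wrist(); o=get_obs(); cv2.imwrite(sys.argv[1],c["img"])
t=o["tcp_pos"];R=o["eef_rot"];print(t,np.degrees(np.arctan2(R[1,0],R[0,0])))
hsv=cv2.cvtColor(c["img"],cv2.COLOR_BGR2HSV)
m=cv2.morphologyEx(cv2.inRange(hsv,(20,50,20),(40,255,190)),cv2.MORPH_OPEN,np.ones((5,5),np.uint8))
zt=t[2]+.0195
for k in cv2.findContours(m,0,2)[0]:
    if cv2.contourArea(k)<400: continue
    uv=k[:,0,:]; q=(plane(c,uv,zt,T)-t)@R; r=cv2.minAreaRect((q[:,:2]*1000).astype(np.float32)); print(uv.mean(0).round(),cv2.contourArea(k),"tool frame",r, cv2.boxPoints(r).round(1).tolist(), (q[:,0].min()*1000,q[:,0].max()*1000))
E
python3 held.py pics/w3.png
```

```text
clock: 5.72
tcp_pos: [0.4956, 0.0057, 0.1549]
eef_rot: [[-0.155, 0.988, 0.002], [0.988, 0.155, -0.0], [-0.001, 0.002, -1.0]]
force: [0.8, -0.6, -0.7]
finger_gap: 0.0535
grasp_force: 30.0
clock: 6.48
tcp_pos: [0.4875, -0.1361, 0.1537]
eef_rot: [[-0.062, 0.998, -0.001], [0.998, 0.062, 0.001], [0.001, -0.001, -1.0]]
force: [-0.9, 0.2, -0.9]
finger_gap: 0.0538
grasp_force: 30.0
[ 0.48760855 -0.13587049  0.15379177] 93.57348679078588
[281. 216.] 13874.5 tool frame ((4.029094696044922, 0.2874584197998047), (52.82272720336914, 85.44970703125), 89.96600341796875) [[-38.70000076293945, -26.100000381469727], [46.70000076293945, -26.100000381469727], [46.79999923706055, 26.700000762939453], [-38.70000076293945, 26.700000762939453]] (np.float64(-38.711137826732276), np.float64(46.7574770059379))
```

View pics/w3.png

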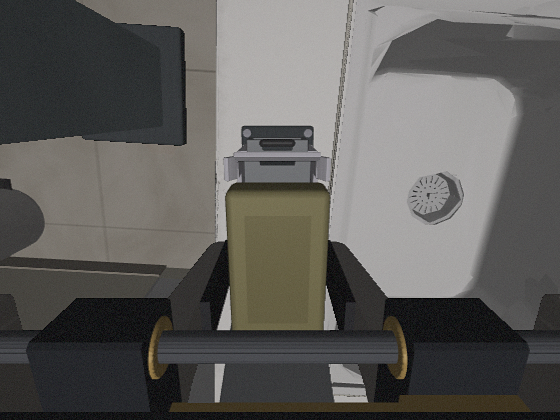

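The wrist view shows the bar held level and square between the fingers. Its far end spans v≈183 to 193, and the dispenser's far wall is at v≈157. I'll check the bar's offset along its length.

```bash
python3 - <<'E'
from h import *
c,T=wrist(); o=get_obs();t=o["tcp_pos"];R=o["eef_rot"]
g=cv2.cvtColor(c["img"],cv2.COLOR_BGR2GRAY)[:,265:290].mean(1); print(g[172:205].round().tolist())
for v in (182.5,186,190,193):
  for zt in (.0195,-.0045): print(v,zt,((plane(c,(278,v),t[2]+zt,T)-t)@R*1000).round(1))
# horn wall N in picture at z .102 expect y
for v in (152,157,161): print(v,plane(c,(278,v),.102,T).round(4))
E
```

```text
[113.0, 113.0, 113.0, 113.0, 112.0, 111.0, 112.0, 112.0, 113.0, 115.0, 76.0, 39.0, 44.0, 45.0, 45.0, 45.0, 46.0, 48.0, 59.0, 71.0, 82.0, 88.0, 92.0, 96.0, 101.0, 105.0, 111.0, 111.0, 111.0, 111.0, 111.0, 110.0, 111.0]
182.5 0.0195 [[ 47.2   0.7 -19.5]]
182.5 -0.0045 [[42.   0.7  4.5]]
186 0.0195 [[ 45.4   0.7 -19.5]]
186 -0.0045 [[39.9  0.7  4.5]]
190 0.0195 [[ 43.4   0.7 -19.5]]
190 -0.0045 [[37.5  0.7  4.5]]
193 0.0195 [[ 41.9   0.7 -19.5]]
193 -0.0045 [[35.8  0.7  4.5]]
152 [[ 0.4851 -0.0823  0.102 ]]
157 [[ 0.4853 -0.0858  0.102 ]]
161 [[ 0.4855 -0.0886  0.102 ]]
```

```bash
python3 -m jog '[[[0,0.002,-0.04],[0,0,0]],[[0,0,-0.04],[0,0,0]],[[0,0,-0.03],[0,0,0]],[[0,0,-0.025],[0,0,0]],[[0,0,0],[0,0,0]],[[0,0,0],[0,0,0]]]'
```

```text
clock: 7.32
tcp_pos: [0.4881, -0.1361, 0.0871]
eef_rot: [[-0.062, 0.998, 0.001], [0.998, 0.062, -0.0], [-0.0, 0.001, -1.0]]
force: [0.6, 1.0, -1.2]
finger_gap: 0.0534
grasp_force: 30.0
```

```bash
python3 -m jog '[[[0,0,-0.006],[0,0,0]],[[0,0,0],[0,0,0]]]' && python3 -m jog '[[[0,0,0],[0,0,0]],[[0,0,0],[0,0,0]],[[0,0,0],[0,0,0]]]' 1 && python3 -m jog '[[[0,0,0.05],[0,0,0]],[[0,0,0.06],[0,0,0]],[[0,0,0.06],[0,0,0]],[[0,0,0],[0,0,0]],[[0,0,0],[0,0,0]]]'
python3 held.py pics/w4.png; python3 - <<'E'
from h import *
c,T=wrist()
hsv=cv2.cvtColor(c["img"],cv2.COLOR_BGR2HSV)
m=cv2.morphologyEx(cv2.inRange(hsv,(20,50,20),(40,255,190)),cv2.MORPH_OPEN,np.ones((5,5),np.uint8))
k=max(cv2.findContours(m,0,2)[0],key=cv2.contourArea); print(cv2.minAreaRect((plane(c,k[:,0],.103,T)[:,:2]*1000).astype(np.float32)))
E
```

```text
clock: 7.58
tcp_pos: [0.4886, -0.1359, 0.0845]
eef_rot: [[-0.062, 0.998, 0.002], [0.998, 0.062, -0.0], [-0.0, 0.002, -1.0]]
force: [0.9, 4.4, 3.9]
finger_gap: 0.0542
grasp_force: 30.0
clock: 7.95
tcp_pos: [0.4876, -0.1361, 0.0834]
eef_rot: [[-0.061, 0.998, -0.0], [0.998, 0.061, -0.0], [-0.0, -0.0, -1.0]]
force: [0.3, -1.2, 0.7]
finger_gap: 0.0816
grasp_force: 0.0
clock: 8.57
tcp_pos: [0.4872, -0.1357, 0.1675]
eef_rot: [[-0.061, 0.998, -0.001], [0.998, 0.061, 0.001], [0.001, -0.001, -1.0]]
force: [-0.4, 0.6, -0.4]
finger_gap: 0.092
grasp_force: 0.0
[ 0.48688131 -0.13559024  0.1669935 ] 93.51585464104517
[276. 204.] 7005.0 tool frame ((28.74080467224121, 1.6148109436035156), (34.03957748413086, 58.803646087646484), 89.9017333984375) [[-0.699999988079071, -15.399999618530273], [58.099998474121094, -15.5], [58.20000076293945, 18.600000381469727], [-0.6000000238418579, 18.700000762939453]] (np.float64(-0.6860905151747968), np.float64(58.150866055087384))
((488.99835205078125, -134.71621704101562), (52.94113540649414, 90.97908020019531), 3.636216878890991)
```

View pics/w4.png

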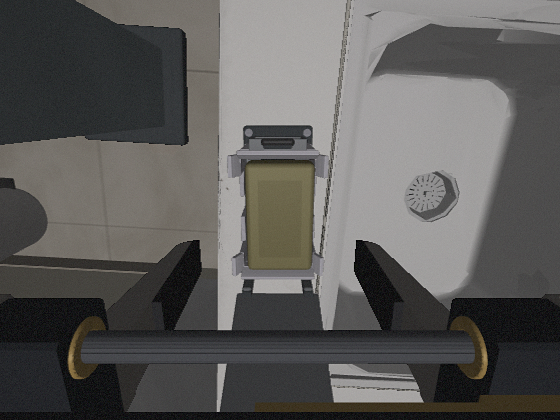

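The bar lies flat in the mouth at about (279,215) px, square and centred. I'll close the fingers and push it down.

```bash
python3 -m jog '[[[0.002,-0.001,-0.03],[0,0,0]],[[0,0,-0.03],[0,0,0]],[[0,0,-0.03],[0,0,0]],[[0,0,0],[0,0,0]],[[0,0,0],[0,0,0]]]' -1 && python3 -m jog '[[[0,0,-0.02],[0,0,0]],[[0,0,-0.02],[0,0,0]],[[0,0,-0.02],[0,0,0]],[[0,0,-0.02],[0,0,0]],[[0,0,0],[0,0,0]]]'
```

```text
clock: 9.3
tcp_pos: [0.489, -0.1366, 0.1237]
eef_rot: [[-0.061, 0.998, 0.0], [0.998, 0.061, -0.0], [-0.0, 0.0, -1.0]]
force: [0.0, -0.3, 0.5]
finger_gap: 0.0439
grasp_force: 0.0
clock: 9.93
tcp_pos: [0.4886, -0.1365, 0.083]
eef_rot: [[-0.061, 0.998, -0.0], [0.998, 0.061, 0.0], [0.0, -0.0, -1.0]]
force: [-0.4, -0.5, 1.0]
finger_gap: 0.0004
grasp_force: 0.0
```

```bash
python3 -m jog '[[[0,0,-0.015],[0,0,0]],[[0,0,-0.015],[0,0,0]],[[0,0,-0.01],[0,0,0]],[[0,0,0],[0,0,0]],[[0,0,0],[0,0,0]]]'
```

```text
clock: 10.55
tcp_pos: [0.4888, -0.1366, 0.0637]
eef_rot: [[-0.061, 0.998, -0.0], [0.998, 0.061, -0.0], [-0.0, -0.0, -1.0]]
force: [-0.9, -0.0, 4.1]
finger_gap: 0.0005
grasp_force: 1.6
```

Now 4 N, matching the follower with one bar in. I'll lift and look.

```bash
python3 -m jog '[[[0,0,0.04],[0,0,0]],[[0,0,0.07],[0,0,0]],[[0,0,0.08],[0,0,0]],[[0,0.02,0.05],[0,0,0]],[[0,0,0],[0,0,0]],[[0,0,0],[0,0,0]]]' 1
python3 - <<'E'
from h import *
c,T=wrist()
hsv=cv2.cvtColor(c["img"],cv2.COLOR_BGR2HSV)
m=cv2.morphologyEx(cv2.inRange(hsv,(20,50,20),(40,255,190)),cv2.MORPH_OPEN,np.ones((5,5),np.uint8))
k=max(cv2.findContours(m,0,2)[0],key=cv2.contourArea); 
for z in (.068,.103): print(cv2.minAreaRect((plane(c,k[:,0],z,T)[:,:2]*1000).astype(np.float32)))
cv2.imwrite("pics/w5.png",cv2.resize(c["img"][110:310,190:370],None,fx=3,fy=3,interpolation=cv2.INTER_CUBIC))
E
```

```text
clock: 11.3
tcp_pos: [0.488, -0.1262, 0.182]
eef_rot: [[-0.062, 0.998, -0.002], [0.998, 0.062, 0.001], [0.001, -0.002, -1.0]]
force: [0.7, 0.9, -1.0]
finger_gap: 0.0582
grasp_force: 0.0
((489.54315185546875, -137.6806182861328), (53.20985412597656, 86.41358947753906), 3.6026663780212402)
((488.82586669921875, -126.41356658935547), (46.6678581237793, 75.78934478759766), 3.6026628017425537)
```

View pics/w5.png

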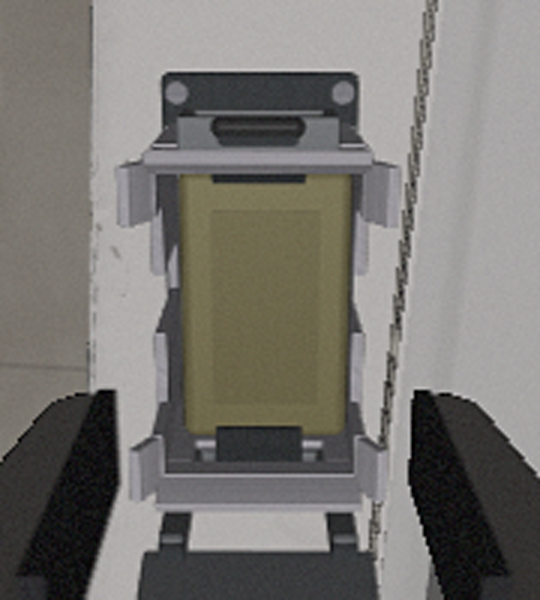

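The crop shows both dark lips, at (258,178) and (258,442), lying over the bar. It's held in flat. Next is bar 2 at (0.534, 0.278), yaw 73.7°.

```bash
python3 -m jog '[[[0.0115,0.101,-0.01],[0,0,-0.0864]],[[0.0115,0.101,-0.01],[0,0,-0.0864]],[[0.0115,0.101,-0.01],[0,0,-0.0864]],[[0.0115,0.101,-0.01],[0,0,-0.0864]],[[0.0115,0.101,-0.01],[0,0,-0.0864]],[[0.0115,0.101,-0.01],[0,0,-0.0864]],[[0.0115,0.101,-0.01],[0,0,-0.0864]],[[0.0115,0.101,-0.01],[0,0,-0.0864]]]' && python3 -m jog '[[[0,0,-0.04],[0,0,0]],[[0,0,-0.03],[0,0,0]],[[0,0,0],[0,0,0]],[[0,0,0],[0,0,0]]]'
python3 bars.py pics/w6.png | grep -v med
```

```text
clock: 12.35
tcp_pos: [0.534, 0.2787, 0.1414]
eef_rot: [[0.282, 0.959, -0.003], [0.959, -0.282, -0.001], [-0.002, -0.002, -1.0]]
force: [0.2, -0.0, 0.2]
finger_gap: 0.0924
grasp_force: 0.0
clock: 12.85
tcp_pos: [0.5351, 0.2765, 0.1088]
eef_rot: [[0.282, 0.959, 0.0], [0.959, -0.282, -0.0], [0.0, 0.0, -1.0]]
force: [0.7, 0.9, -0.2]
finger_gap: 0.0919
grasp_force: 0.0
[0.53542799 0.27676013 0.10930905] 73.64892945488171
[333. 407.] 1226.0 ((531.0894165039062, 50.09515380859375), (10.986554145812988, 165.1136932373047), 73.63528442382812) [[450.0, 68.0], [609.0, 22.0], [612.0, 32.0], [453.0, 79.0]]
[500. 404.] 1481.5 ((708.0601196289062, 3.751171112060547), (21.776836395263672, 117.18500518798828), 73.63528442382812) [[649.0, 10.0], [761.0, -23.0], [767.0, -2.0], [655.0, 31.0]]
[473. 345.] 930.5 ((680.2781372070312, 85.446533203125), (26.983314514160156, 82.73362731933594), 5.992452144622803) [[663.0, 125.0], [671.0, 43.0], [698.0, 46.0], [689.0, 128.0]]
[ 81. 346.] 930.0 ((312.3999328613281, 193.0656280517578), (81.84576416015625, 29.095117568969727), 54.151611328125) [[277.0, 168.0], [300.0, 151.0], [348.0, 218.0], [325.0, 235.0]]
[527. 207.] 610.0 ((740.38427734375, 216.39483642578125), (68.13656616210938, 16.927011489868164), 43.366119384765625) [[710.0, 199.0], [721.0, 187.0], [771.0, 234.0], [759.0, 246.0]]
[276. 185.] 5988.0 ((535.5220336914062, 279.2622985839844), (89.2258071899414, 52.2978515625), 73.70625305175781) [[498.0, 244.0], [548.0, 229.0], [573.0, 315.0], [523.0, 329.0]]
```

```bash
python3 -m jog '[[[0,0.003,-0.06],[0,0,0]],[[0,0,-0.06],[0,0,0]],[[0,0,-0.055],[0,0,0]],[[0,0,-0.033],[0,0,0]],[[0,0,0],[0,0,0]]]' && python3 -m jog '[[[0,0,0],[0,0,0]],[[0,0,0],[0,0,0]],[[0,0,0],[0,0,0]],[[0,0,0],[0,0,0]],[[0,0,0],[0,0,0]]]' -1
```

```text
clock: 13.52
tcp_pos: [0.5343, 0.2786, 0.004]
eef_rot: [[0.281, 0.96, -0.002], [0.96, -0.281, -0.0], [-0.001, -0.001, -1.0]]
force: [-0.8, 0.3, -0.6]
finger_gap: 0.0917
grasp_force: 0.0
clock: 14.15
tcp_pos: [0.535, 0.2791, 0.005]
eef_rot: [[0.28, 0.96, 0.0], [0.96, -0.28, 0.0], [0.0, 0.0, -1.0]]
force: [-0.6, -0.2, 2.6]
finger_gap: 0.054
grasp_force: 30.0
```

```bash
python3 -m jog '[[[0,0,0.05],[0,0,0]],[[0,0,0.08],[0,0,0]],[[0,0,0.08],[0,0,0]],[[0,-0.02,0.08],[0,0,0]],[[-0.012,-0.09,0.01],[0,0,0.086]],[[-0.012,-0.09,0],[0,0,0.086]],[[-0.012,-0.09,0],[0,0,0.086]],[[-0.012,-0.09,0],[0,0,0.086]]]' && python3 -m jog '[[[-0.012,-0.09,0],[0,0,0.086]],[[-0.012,-0.09,0],[0,0,0.086]],[[-0.012,-0.09,0],[0,0,0.086]],[[-0.009,-0.09,0],[0,0,0.086]],[[0,-0.06,0],[0,0,0]],[[0,-0.03,0],[0,0,0]],[[0,0,0],[0,0,0]],[[0,0,0],[0,0,0]]]'
python3 held.py pics/w7.png; python3 - <<'E'
from h import *
c,T=wrist(); o=get_obs();t=o["tcp_pos"];R=o["eef_rot"]
g=cv2.cvtColor(c["img"],cv2.COLOR_BGR2GRAY)[:,265:290].mean(1); print(g[172:205].round().tolist())
E
```

```text
clock: 15.15
tcp_pos: [0.5102, 0.0877, 0.1544]
eef_rot: [[0.11, 0.994, -0.0], [0.994, -0.11, -0.0], [-0.0, -0.0, -1.0]]
force: [0.1, 0.7, -0.5]
finger_gap: 0.0538
grasp_force: 30.0
clock: 16.15
tcp_pos: [0.4883, -0.1349, 0.1544]
eef_rot: [[-0.061, 0.998, -0.0], [0.998, 0.061, 0.001], [0.001, -0.0, -1.0]]
force: [1.3, -0.4, -1.0]
finger_gap: 0.0537
grasp_force: 30.0
[ 0.48827319 -0.13480088  0.15444903] 93.51182239671469
[273. 210.] 15052.5 tool frame ((9.152458190917969, 0.2747173309326172), (52.62043762207031, 95.38375091552734), 89.96493530273438) [[-38.599998474121094, -26.0], [56.79999923706055, -26.100000381469727], [56.900001525878906, 26.600000381469727], [-38.5, 26.600000381469727]] (np.float64(-38.55524593364921), np.float64(56.85380921169868))
[116.0, 116.0, 115.0, 116.0, 116.0, 107.0, 108.0, 108.0, 109.0, 93.0, 39.0, 44.0, 44.0, 45.0, 46.0, 46.0, 47.0, 58.0, 69.0, 79.0, 86.0, 92.0, 96.0, 100.0, 104.0, 109.0, 110.0, 111.0, 111.0, 110.0, 110.0, 111.0, 111.0]
```

```bash
python3 -m jog '[[[0,-0.002,-0.04],[0,0,0]],[[0,0,-0.04],[0,0,0]],[[0,0,-0.03],[0,0,0]],[[0,0,-0.025],[0,0,0]],[[0,0,-0.007],[0,0,0]],[[0,0,0],[0,0,0]],[[0,0,0],[0,0,0]]]' && python3 -m jog '[[[0,0,0],[0,0,0]],[[0,0,0],[0,0,0]],[[0,0,0],[0,0,0]]]' 1 && python3 -m jog '[[[0,0,0.05],[0,0,0]],[[0,0,0.06],[0,0,0]],[[0,0,0.06],[0,0,0]],[[0,0,0],[0,0,0]],[[0,0,0],[0,0,0]]]'
python3 - <<'E'
from h import *
c,T=wrist()
hsv=cv2.cvtColor(c["img"],cv2.COLOR_BGR2HSV)
m=cv2.morphologyEx(cv2.inRange(hsv,(20,50,20),(40,255,190)),cv2.MORPH_OPEN,np.ones((5,5),np.uint8))
k=max(cv2.findContours(m,0,2)[0],key=cv2.contourArea); 
for z in (.103,): print(cv2.minAreaRect((plane(c,k[:,0],z,T)[:,:2]*1000).astype(np.float32)))
E
```

```text
clock: 17.12
tcp_pos: [0.4884, -0.1364, 0.0839]
eef_rot: [[-0.06, 0.998, 0.0], [0.998, 0.06, 0.001], [0.001, 0.0, -1.0]]
force: [-0.4, 4.5, 3.0]
finger_gap: 0.0537
grasp_force: 30.0
clock: 17.5
tcp_pos: [0.4884, -0.1374, 0.0837]
eef_rot: [[-0.06, 0.998, 0.0], [0.998, 0.06, -0.001], [-0.001, 0.0, -1.0]]
force: [0.7, -0.1, -0.5]
finger_gap: 0.0816
grasp_force: 0.0
clock: 18.12
tcp_pos: [0.4877, -0.1368, 0.1675]
eef_rot: [[-0.06, 0.998, -0.001], [0.998, 0.06, 0.001], [0.001, -0.001, -1.0]]
force: [0.1, 0.7, -0.2]
finger_gap: 0.092
grasp_force: 0.0
((488.59136962890625, -134.55142211914062), (52.43099594116211, 90.84876251220703), 3.521589994430542)
```

```bash
python3 -m jog '[[[0.002,0,-0.03],[0,0,0]],[[0,0,-0.03],[0,0,0]],[[0,0,-0.03],[0,0,0]],[[0,0,0],[0,0,0]],[[0,0,0],[0,0,0]]]' -1 && python3 -m jog '[[[0,0,-0.02],[0,0,0]],[[0,0,-0.02],[0,0,0]],[[0,0,-0.02],[0,0,0]],[[0,0,-0.02],[0,0,0]],[[0,0,-0.015],[0,0,0]],[[0,0,-0.015],[0,0,0]],[[0,0,-0.01],[0,0,0]],[[0,0,0],[0,0,0]]]' && python3 -m jog '[[[0,0,0],[0,0,0]],[[0,0,0],[0,0,0]]]'
```

```text
clock: 18.8
tcp_pos: [0.4895, -0.1371, 0.1237]
eef_rot: [[-0.06, 0.998, 0.0], [0.998, 0.06, -0.0], [-0.0, 0.0, -1.0]]
force: [-0.4, 0.7, -0.2]
finger_gap: 0.0438
grasp_force: 0.0
clock: 19.8
tcp_pos: [0.4904, -0.1378, 0.0642]
eef_rot: [[-0.06, 0.998, 0.002], [0.998, 0.06, -0.002], [-0.002, 0.002, -1.0]]
force: [0.6, -1.2, 6.7]
finger_gap: 0.0004
grasp_force: 2.7
clock: 20.05
tcp_pos: [0.4903, -0.1378, 0.0645]
eef_rot: [[-0.06, 0.998, 0.002], [0.998, 0.06, -0.002], [-0.002, 0.002, -1.0]]
force: [-0.1, -1.2, 5.3]
finger_gap: 0.0007
grasp_force: 2.7
```

```bash
python3 -m jog '[[[0,0,0.05],[0,0,0]],[[0,0,0.09],[0,0,0]],[[0,0,0.1],[0,0,0]],[[0,0.06,0.1],[0,0,0]],[[0,0.06,0.08],[0,0,0]],[[0,0,0],[0,0,0]],[[0,0,0],[0,0,0]]]'
python3 - <<'E'
from h import *
c,T=wrist(); np.savez("w8.npz",T=T)
hsv=cv2.cvtColor(c["img"],cv2.COLOR_BGR2HSV)
m=cv2.morphologyEx(cv2.inRange(hsv,(20,50,20),(40,255,190)),cv2.MORPH_OPEN,np.ones((5,5),np.uint8))
k=max(cv2.findContours(m,0,2)[0],key=cv2.contourArea)
print(cv2.minAreaRect((plane(c,k[:,0],.068,T)[:,:2]*1000).astype(np.float32)))
p=proj(c,[[.488,-.16,.09]],T)[0].astype(int); x,y=max(p[0]-60,0),max(p[1]-75,0); print("w",x,y)
a=cv2.resize(c["img"][y:y+150,x:x+120],(360,450),interpolation=cv2.INTER_CUBIC)
s=read_camera("scene")["img"][90:330,240:455]; b=cv2.resize(s,None,fx=1.9,fy=1.9,interpolation=cv2.INTER_CUBIC); b=b[:450]
d=read_camera("side")["img"][190:390,190:400]
H=600; out=np.zeros((600,800,3),np.uint8); out[:450,:360]=a; out[:b.shape[0],365:365+b.shape[1]]=b[:, :435]
cv2.imwrite("pics/side1.png",d); cv2.imwrite("pics/c8.png",out)
# place side crop (0.75 scale) bottom-left
dd=cv2.resize(d[:100,:180],None,fx=1.5,fy=1.5); out[450:600,0:270]=dd; dd=cv2.resize(d[100:200,:180],None,fx=1.4,fy=1.4); out[460:600,280:532]=dd; cv2.imwrite("pics/c8.png",out)
E
```

```text
clock: 20.92
tcp_pos: [0.4888, -0.0769, 0.2722]
eef_rot: [[-0.06, 0.998, -0.002], [0.998, 0.06, 0.001], [0.001, -0.002, -1.0]]
force: [0.1, 0.4, -1.0]
finger_gap: 0.0002
grasp_force: 0.0
((488.965087890625, -127.44854736328125), (53.02099609375, 60.48051452636719), 3.5279958248138428)
w 212 175
```

View pics/c8.png

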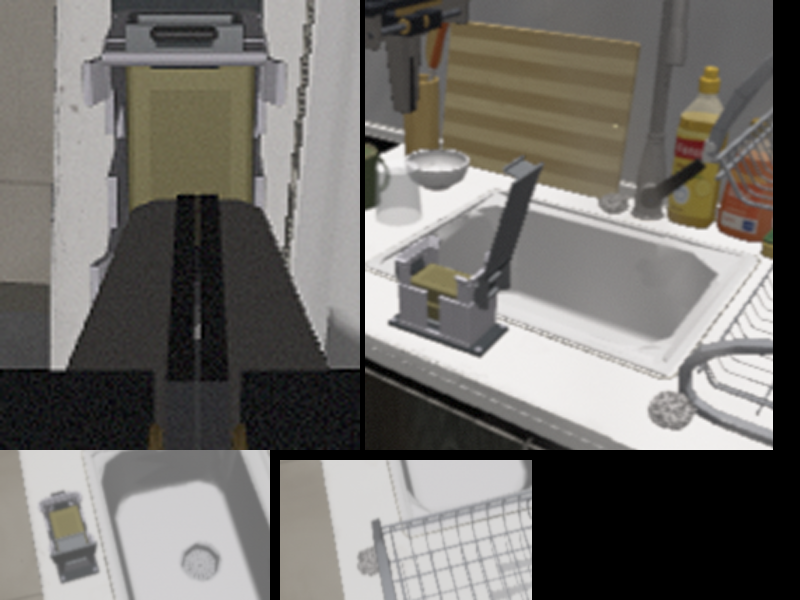

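The composite shows bar 2 sitting below the rim under the far lip at (200,62). Its measured width of 53.0 mm at the 68 mm plane confirms the height. The lid tip is at about (542,166), and the nearest rack corner is at about (685,365), near the scourer. I'll compute the lid angle and the rack clearance.

```bash
python3 - <<'E'
from h import *
c=read_camera("scene"); d=read_camera("side")
C=np.array([.4882,-.1362]); a=np.radians(-86.5); yd=np.array([np.cos(a),np.sin(a)]); xd=np.array([yd[1],-yd[0]])
print("hinge",C+.066*yd)
def inx(c,uv,xo):
    o,r=ray(c,uv); r=r[0]; n=xd; k=(xo+n@C-n@o[:2])/(n@r[:2]); p=o+k*r; return (p[:2]-C)@yd,p[2]
for uv,xo in (((333.2,177.4),-.035),((318,180),.035)):
    y,z=inx(c,uv,xo); print(y,z,"r",np.hypot(y-.066,z-.104),"th",np.pi-np.arctan2(z-.104,y-.066))
for z in (.01,.03,.1,.2,.25): print(z,"rack side",plane(d,(258,336),z)[0].round(3),"scene",plane(c,(408.4,282),z)[0].round(3))
E
```

```text
hinge [ 0.4922292 -0.2020769]
0.10307964118035845 0.22668697831226536 r 0.12816783698517506 th 1.8642974044035436
0.10388076472231099 0.24415328617187992 r 0.14518228528551255 th 1.8347700123603188
0.01 rack side [ 0.497 -0.37   0.01 ] scene [ 0.571 -0.411  0.01 ]
0.03 rack side [ 0.498 -0.373  0.03 ] scene [ 0.543 -0.419  0.03 ]
0.1 rack side [ 0.498 -0.387  0.1  ] scene [ 0.443 -0.446  0.1  ]
0.2 rack side [ 0.499 -0.406  0.2  ] scene [ 0.3   -0.486  0.2  ]
0.25 rack side [ 0.5   -0.416  0.25 ] scene [ 0.229 -0.506  0.25 ]
```

Lid angle is about 1.86 rad and the rack starts beyond y = -0.37, so there's room behind the lid at y ≈ -0.285.

```bash
python3 -m jog '[[[0,0,0.08],[0,0,0]],[[0.003,-0.08,0],[0,0,0]],[[0.003,-0.09,0],[0,0,0]],[[0.003,-0.09,0],[0,0,0]],[[0.003,-0.09,0],[0,0,0]],[[0,-0.066,0],[0,0,0]],[[0,0,0],[0,0,0]],[[0,0,0],[0,0,0]]]' && python3 -m jog '[[[0,0,-0.06],[0,0,0]],[[0,0,-0.06],[0,0,0]],[[0,0,-0.06],[0,0,0]],[[0,0,-0.04],[0,0,0]],[[0,0,0],[0,0,0]]]'
```

```text
clock: 22.18
tcp_pos: [0.4952, -0.2844, 0.3131]
eef_rot: [[-0.06, 0.998, -0.001], [0.998, 0.06, 0.001], [0.001, -0.001, -1.0]]
force: [-0.9, -0.5, -0.4]
finger_gap: 0.0003
grasp_force: 0.0
clock: 22.8
tcp_pos: [0.4946, -0.2829, 0.202]
eef_rot: [[-0.061, 0.998, -0.003], [0.998, 0.061, 0.003], [0.003, -0.003, -1.0]]
force: [-0.5, -0.3, 0.5]
finger_gap: 0.0005
grasp_force: 0.0
```

```bash
python3 -m jog '[[[-0.003,0.045,0.001],[0,0,0]],[[-0.003,0.045,0.001],[0,0,0]],[[-0.003,0.045,0.001],[0,0,0]],[[-0.003,0.05,-0.011],[0,0,0]],[[-0.003,0.05,-0.011],[0,0,0]],[[0,0,0],[0,0,0]]]' && python3 -m jog '[[[-0.002,0.043,-0.03],[0,0,0]],[[-0.002,0.034,-0.041],[0,0,0]],[[-0.002,0.022,-0.047],[0,0,0]],[[0,0,0],[0,0,0]]]'
python3 - <<'E'
from h import *
c=read_camera("scene"); im=c["img"]; cv2.imwrite("pics/s9.png",im[150:300,220:370])
E
```

```text
clock: 23.55
tcp_pos: [0.4874, -0.1651, 0.194]
eef_rot: [[-0.063, 0.998, -0.0], [0.998, 0.063, 0.001], [0.001, -0.0, -1.0]]
force: [-0.3, -0.1, 0.4]
finger_gap: -0.0
grasp_force: 0.0
clock: 24.05
tcp_pos: [0.4829, -0.1162, 0.1326]
eef_rot: [[-0.061, 0.998, -0.005], [0.998, 0.061, 0.003], [0.003, -0.004, -1.0]]
force: [0.1, -0.5, -0.4]
finger_gap: 0.0005
grasp_force: 0.0
```

```bash
python3 -m jog '[[[0,0,0.05],[0,0,0]],[[0.002,0.05,0.01],[0,0,0]],[[0.001,0.028,0],[0,0,0]],[[0,0,0],[0,0,0]],[[0,0,-0.03],[0,0,0]],[[0,0,-0.03],[0,0,0]],[[0,0,0],[0,0,0]]]' && python3 -m jog '[[[0,0,-0.015],[0,0,0]],[[0,0,-0.015],[0,0,0]],[[0,0,-0.01],[0,0,0]],[[0,0,0],[0,0,0]],[[0,0,0],[0,0,0]]]'
```

```text
clock: 24.98
tcp_pos: [0.4846, -0.0787, 0.1326]
eef_rot: [[-0.059, 0.998, -0.004], [0.998, 0.059, 0.002], [0.002, -0.004, -1.0]]
force: [0.0, 0.5, 0.6]
finger_gap: 0.0008
grasp_force: 0.0
clock: 25.6
tcp_pos: [0.4869, -0.0791, 0.1162]
eef_rot: [[-0.06, 0.998, 0.001], [0.998, 0.06, -0.0], [-0.0, 0.001, -1.0]]
force: [-1.8, 1.2, 6.9]
finger_gap: 0.0003
grasp_force: 3.5
```

On the catch, as expected at 116 mm. I'll press further.

```bash
python3 -m jog '[[[0,0,-0.006],[0,0,0]],[[0,0,-0.006],[0,0,0]],[[0,0,0],[0,0,0]],[[0,0,0],[0,0,0]]]'
```

```text
clock: 26.1
tcp_pos: [0.4861, -0.079, 0.1088]
eef_rot: [[-0.06, 0.998, -0.0], [0.998, 0.06, 0.0], [0.0, -0.0, -1.0]]
force: [-0.5, 0.2, -0.1]
finger_gap: 0.0008
grasp_force: 0.0
```

It snapped: the force fell to zero at 109 mm. A slight extra press to confirm, then I'll retreat and look.

```bash
python3 -m jog '[[[0,0,-0.005],[0,0,0]],[[0,0,0],[0,0,0]],[[0,0,0],[0,0,0]]]' && python3 -m jog '[[[0,0,0.06],[0,0,0]],[[0,0,0.1],[0,0,0]],[[0,0.08,0.06],[0,0,0]],[[-0.03,0.1,0],[0,0,0]],[[-0.03,0.1,0],[0,0,0]],[[-0.03,0.1,0],[0,0,0]],[[0,0,0],[0,0,0]],[[0,0,0],[0,0,0]]]'
python3 - <<'E'
from h import *
im=read_camera("scene")["img"]; cr=im[150:330,200:440]
sd=read_camera("side")["img"][90:290,190:340]
out=np.zeros((450,800,3),np.uint8); a=cv2.resize(cr,(500,375),interpolation=cv2.INTER_CUBIC); out[:375,:500]=a; b=cv2.resize(sd,(300,400),interpolation=cv2.INTER_CUBIC); out[:400,500:]=b; cv2.imwrite("pics/end.png",out)
E
```

```text
clock: 26.48
tcp_pos: [0.4866, -0.0791, 0.108]
eef_rot: [[-0.06, 0.998, 0.0], [0.998, 0.06, -0.0], [-0.0, 0.0, -1.0]]
force: [-4.2, 0.7, 10.3]
finger_gap: 0.0005
grasp_force: 5.0
clock: 27.48
tcp_pos: [0.4415, 0.1106, 0.2166]
eef_rot: [[-0.06, 0.998, 0.0], [0.998, 0.06, -0.001], [-0.001, 0.0, -1.0]]
force: [-1.2, -0.4, 0.4]
finger_gap: 0.0003
grasp_force: 0.0
```

View pics/end.png

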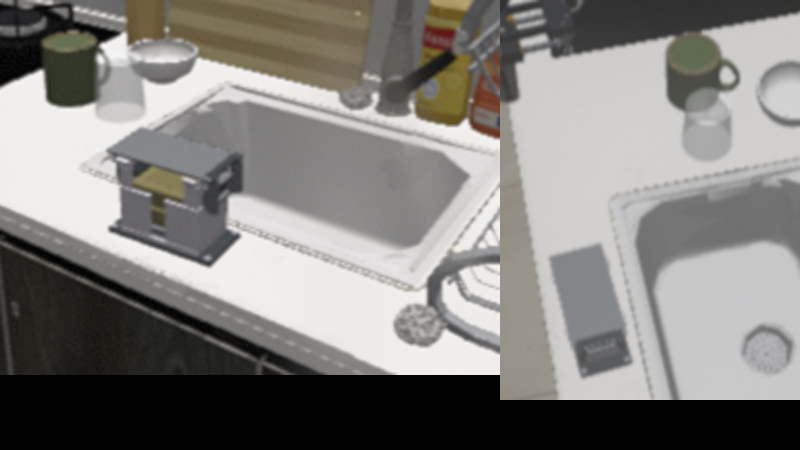

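The final views show the lid flat and shut at (175,155), with the soap stacked below the lips. The mug, glass and scourer haven't moved. The extra press met a hard stop of 10 N at 108 mm, which is the height given for the shut lid.

```bash
python3 -c "from bench import *; print(close_job())"
```

```text
the job is handed in; nothing more can be done
None
```

I've handed the job in: both soap bars were pressed in under the lips, the lid was snapped shut on its catch, and the mug, glass and scourer stayed where they stood; the hand-in returned no verdict.

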